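Fit the red-handled cutter cartridge in the pepper dicer

TASK

Take the cutter cartridge with the red handle out of the white drying rack and lay it flat on the blue board, letting go of it, so that you can change your grip. Then lower it gently, without dropping it, into the pocket of the grey dicer until its metal head sits flat on the pocket's floor with the red handle sticking out of the open end. Leave the yellow-handled cartridge in its place in the rack.

Things in the scene. Friction and masses are not known exactly. Their poses are not given: they have to be found in the camera images.
- cart: Bar 175 mm long, 0.3 kg, flat underneath: bare metal head 80 x 26 x 34 tall, in line with a red handle 95 x 24 x 32 tall. Origin: centre of the head's underside; +x along the bar away from the handle. Head spans x -40..40, handle -135..-40. At first the handle lies between rack walls 40 mm apart, 45 mm tall (no room for fingers); the head sticks out free on a narrow rail, 30 above the bench.
- other: The same cartridge with a yellow handle, same size and axes, lying parallel in the other slot of the fixed white rack, 100 mm to one side of the red one (either side). It stays there.
- board_top (a point): Centre of the top face of the fixed blue board, 240 (x) x 140 (y) x 12 mm thick, on the bench between rack and dicer; it is clear. A loose jar (130 mm tall) and a bowl of olives (45 mm) stand beyond its far end.
- pocket (a point): Centre of the dicer pocket's floor, 40 mm above the bench; +x points in from the open end (x -40) to the stop wall (x 54). 44 mm wide in y, open at the top, side walls 28 thick, 50 tall: no room for fingers beside the head. Seated: the head's origin is here, x axes agree, the handle sticks out over free space. A motor housing at y -50..-150, x -52..70 rises 85 mm above the floor. Fixed.
There are look-alikes about, which are no part of the job. What is shaped like the cart but green, orange or pink is not meant.

How it is judged:
By the outcome, as a careful person would: the job done as asked, in the order asked, and still so for the second after the job is handed in, with the robot touching nothing.
It also fails if it takes over 53 s, if anything falls off the work surface, if the arm or the gripper's body presses on something with over 40 N, if the wrist force passes 120 N, or if a joint passes its speed limit or range.

ROBOT

A 6-joint arm with a two-finger parallel gripper is mounted at the origin on the work surface. World frame = base frame: x ahead of the robot, y to its left, z up, the work surface at z = 0. Lengths are in m, angles in degrees, forces in N, time in s.
With the tool pointing down it reaches from about 0.325 to 1 m from the base axis. Payload 5.1 kg.
Tool frame: the origin (TCP) lies at the centre of the arm's flange, where the gripper is bolted on; the fingertips stand 173 mm ahead of it and the grasp point (between the pads) lies 155 mm ahead of it; z points along the fingers, y is the line along which they close (so a half turn about z gives the same grasp; the last joint's range is limited). The gripper opens to 85 mm and grips with 20 to 120 N. Pads are 22 mm wide; open, the fingers measure 114 mm over their backs; the gripper's body (76 mm by 85 mm) begins 54 mm behind the grasp point. The pads swing forward as they close: fully open they stand 13 mm farther back than shut.
Start: joints at [-70.164, 7.093, 94.555, -0, 78.352, -4.733], TCP at [0.27, -0.591, 0.405] pointing down, gripper open.
Joint ranges: [-149.61, 149.61], [-58.7, 133.49], [1.44, 155.28], [-77.14, 257.14], [18.33, 153.61], [-166.67, 166.67]. Speed limits (degrees/s): [147.25, 147.25, 180, 180, 180, 180].

INTERFACE

Orientations are given as [roll, pitch, yaw] about the fixed x, y, z axes, in that order (R = Rz(yaw) Ry(pitch) Rx(roll)).
In Python, from plant import sense, snapshot, hand_in gives the robot as it stands.
- The arm moves only by the tool apply_moves, never from a script. Its argument "targets" is a list of rows, each a list of 4 numbers: the shift along the tool's x, y, z in mm, then the turn about the tool's z in degrees. A call has 1 to 8 rows; each row is the pose to reach, as a shift and turn from the pose commanded when the call began, along the tool's axes at that moment; what a row does not reach only later rows make up. A row lasts 1/12 s, in which the tool goes at most 41.7 mm and 7.16 degrees, less where a joint would pass 70% of its speed; a pose out of reach is approached as far as the arm can. A call with a gripper value outside its range is refused whole. "hand" is the finger opening in mm, from 0 to 85.4, set as the call begins (left out, the last holds). The fingers move at their own pace and stop on an object; "grip_force" is the grip in N (left out, the last holds). Time passes only in rows, so rows that repeat a pose let the fingers close. It gives the time, the measured TCP pose, the force, the opening and the grip force at its end, in the units of the state.
- sense(): the state, without advancing time (a new reading comes with each control period).
- snapshot(name): name is "scene" or "top" or "wrist"; returns a dict with "frame" (420x560x3 uint8, blue, green, red), "fx", "fy", "cx", "cy" (pixels), "world_from_camera" (4x4, takes a point from camera to world coordinates); the wrist camera has in their place "mount" (4x4, takes a point from camera to tool coordinates, whose origin is the TCP and whose axes are the flange's). Camera axes: x right, y down, z forward; pixel columns grow to the right and rows downward; lengths in m; the calibration is good to about 2 mm. The wrist camera is an equidistant fisheye: a pixel r from the principal point sees the ray r / f radians off the axis. A picture is of the moment at which its call begins: read the wrist's pose just before it. There is no depth.
- hand_in(): hands the job in; it is judged then, once.
The state is a dict: "time_s": time; "joint_pos": joint angles; "qvel": joint speeds; "joint_torque": joint torques, N m; "tcp_pos": TCP position; "tool_rot": TCP orientation; "ft_force": force on the tool from outside, world axes, zero at the start; "moment": the same for the moment, N m; "gripper_width": finger opening in m; "grasp_force": force on a finger pad.
Only numpy, scipy, OpenCV 4.12 (cv2) and the standard library are available. Lean on these libraries where they do the work, as an engineer would, in place of code of your own. Each camera call takes 0.05 s, during which the arm holds its last target. There are 200 camera calls.

## Working session

There is one attempt and no reset: what is moved stays moved. The work goes in short steps, Python scripts to look and compute and a tool call to move; the robot and the scene stay as the last step left them, time stands still between calls to the robot, and variables do not carry over. Pictures are saved under pics/ and viewed, at most 10 in all, crops included, and the job is handed in when it is done.

Besides the shell and the picture viewer there is one more tool, called after ">>>" as name(argument=value, ...) on one line, values as JSON. apply_moves: Moves the arm, as the interface text tells. Its arguments: {"type":"object","properties":{"targets":{"type":"array"},"hand":{"type":"number"},"grip_force":{"type":"number"}},"required":["targets"]}

```bash
mkdir -p pics
cat > h.py <<'E'
import numpy as np, cv2, json
from plant import sense, snapshot
from scipy.spatial.transform import Rotation as R
def save(n,out):
    s=snapshot(n); cv2.imwrite('pics/'+out+'.png',s['frame']); np.save('pics/'+out+'.npy',{k:v for k,v in s.items()},allow_pickle=True); return s
def ray(s,u,v,st=None):
    if 'world_from_camera' in s:
        T=np.array(s['world_from_camera']); d=np.array([(u-s['cx'])/s['fx'],(v-s['cy'])/s['fy'],1.])
    else:
        W=np.eye(4); W[:3,:3]=R.from_euler('xyz',st['tool_rot'],degrees=True).as_matrix(); W[:3,3]=st['tcp_pos']
        T=W@np.array(s['mount']); a=np.array([(u-s['cx'])/s['fx'],(v-s['cy'])/s['fy']]); r=np.hypot(*a)
        d=np.r_[a/r*np.sin(r) if r>0 else a,np.cos(r)]
    return T[:3,3],T[:3,:3]@d
def onz(s,u,v,z,st=None):
    o,d=ray(s,u,v,st); return o+d*(z-o[2])/d[2]
E
python3 - <<'E'
from h import *
print(sense())
for n in('scene','top'):
    s=save(n,n+'0'); print(n,np.round(s['world_from_camera'],3).tolist(),s['fx'])
E
```

```text
{'time_s': 0.0, 'joint_pos': array([-7.01656503e+01,  7.13486831e+00,  9.46349182e+01, -6.50267848e-04,
        7.83504149e+01, -4.73087587e+00]), 'qvel': array([ 0.02525232,  0.04869482, -0.05672247,  0.03777483, -0.0265082 ,
        0.03204638]), 'joint_torque': array([ 8.01130736e-04, -4.23606527e+01, -3.65456200e+01,  8.81865435e-05,
        7.01769735e-03,  2.03721447e-05]), 'tcp_pos': array([ 0.27012987, -0.59093748,  0.4034285 ]), 'tool_rot': array([-1.79880156e+02, -9.27925107e-03,  2.45653479e+01]), 'ft_force': array([0.15822833, 0.57953017, 0.68421531]), 'moment': array([0.05371143, 0.02532478, 0.00409477]), 'grasp_force': 0.0, 'gripper_width': 0.08511515227466318}
scene [[0.415, 0.758, -0.503, 1.152], [0.91, -0.352, 0.221, -0.224], [-0.01, -0.549, -0.836, 1.237], [0.0, 0.0, 0.0, 1.0]] 492.8084071167175
top [[0.009, -0.997, 0.072, 0.39], [-1.0, -0.01, -0.008, 0.095], [0.009, -0.072, -0.997, 0.994], [0.0, 0.0, 0.0, 1.0]] 406.4702066787008
```

View pics/top0.png

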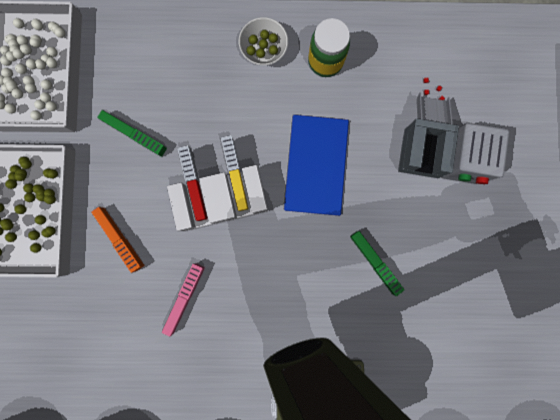

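View pics/scene0.png

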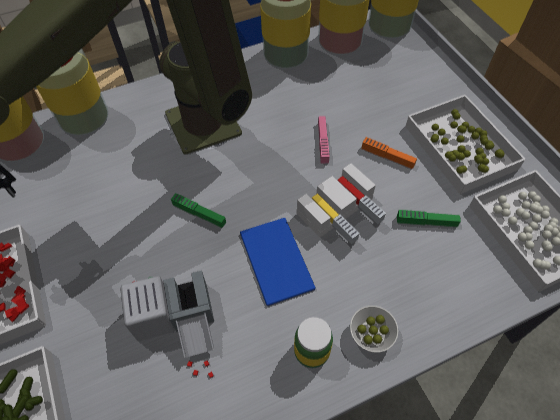

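Candidates in the top view: the red-handled cart in the rack (196,200) with its head at (187,162), yellow (237,190), greens (132,132) and (377,262), orange (117,240), pink (183,298), red buttons and bits at the dicer (482,180) and (432,88). By the description I choose the red one in the white rack and check it in a crop.

Run:
```python
from h import *
s=np.load('pics/top0.npy',allow_pickle=True).item(); f=s['frame']
a=cv2.resize(f[125:235,160:280],None,fx=3.3,fy=3.3,interpolation=2); b=cv2.resize(f[85:195,390:510],None,fx=3.3,fy=3.3,interpolation=2)
cv2.imwrite('pics/crop0.png',np.hstack([a,b]))
hsv=cv2.cvtColor(f,cv2.COLOR_BGR2HSV); H,S,V=cv2.split(hsv)
for n,m,z in(('red',((H<8)|(H>172))&(S>150)&(V>80),.062),('yel',(H>18)&(H<34)&(S>150)&(V>100),.062),('blue',(H>105)&(H<130)&(S>150)&(V>60),.012)):
    c=max(cv2.findContours(m.astype('uint8'),0,1)[0],key=cv2.contourArea); r=cv2.minAreaRect(c)
    P=np.array([onz(s,*p,z)[:2] for p in cv2.boxPoints(r)]); print(n,np.round(r[0]),r[1:],'ctr',P.mean(0).round(4),P.round(3).tolist())
print('pocket rough',onz(s,430,152,.04))
```

```text
red [196. 200.] ((40.503448486328125, 9.701424598693848), 75.96376037597656) ctr [0.4763 0.2941] [[0.519, 0.317], [0.524, 0.296], [0.434, 0.271], [0.428, 0.292]]
yel [238. 190.] ((40.7745246887207, 10.04372501373291), 77.00537872314453) ctr [0.501  0.1975] [[0.544, 0.22], [0.55, 0.198], [0.458, 0.175], [0.452, 0.197]]
blue [316. 165.] ((57.218589782714844, 95.96788787841797), 5.194429397583008) ctr [0.5712 0.0129] [[0.459, 0.092], [0.695, 0.073], [0.684, -0.068], [0.448, -0.046]]
pocket rough [ 0.5985449  -0.25593131  0.04      ]
```

View pics/crop0.png

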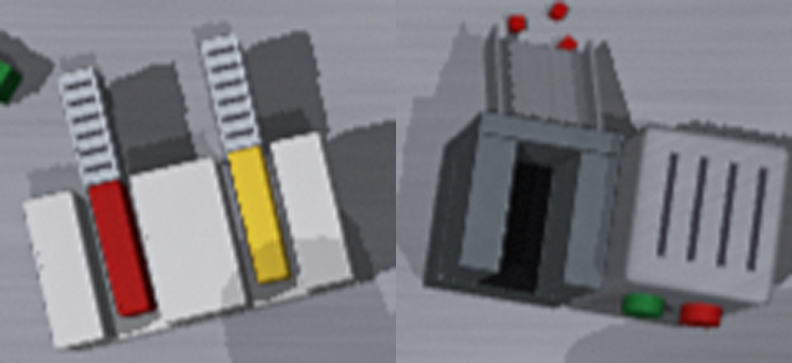

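The crop confirms it: red is in the left slot with its head pointing up-image (about +x, yaw about 14.5°). The dicer is open towards the robot, with the stop wall at the top and the housing on the right. I'll view the dicer with the wrist camera on the way.

```bash
cat >> h.py <<'E'
def shift(x,y,z,yaw):
    st=sense(); M=R.from_euler('xyz',[180,0,st['tool_rot'][2]],degrees=True).as_matrix()
    d=M.T@(np.array([x,y,z])-st['tcp_pos'])*1000
    print('t',round(st['time_s'],2),'pos',st['tcp_pos'].round(4),st['tool_rot'].round(2),'f',st['ft_force'].round(1),'w',round(st['gripper_width'],4),round(st['grasp_force'],1),'| shift',d.round(1),'turn',round((st['tool_rot'][2]-yaw+180)%360-180,1),'rows',round(np.linalg.norm(d)/41.7,1))
E
python3 -c "
from h import *
shift(.47,-.25,.40,14.5)"
```

```text
t 0.1 pos [ 0.2701 -0.591   0.4035] [-1.7989e+02 -1.0000e-02  2.4570e+01] f [ 0.1  0.3 -0.5] w 0.0852 0.0 | shift [ 323.5 -227.     3.5] turn 10.1 rows 9.5
```

>>> apply_moves(targets=[[40,-28,0,1],[80,-56,0,3],[120,-84,0,5],[160,-112,0,7],[190,-133,0,9],[220,-154,0,10],[250,-175,0,10],[265,-186,0,10]], hand=60)

```text
time_s: 0.77
tcp_pos: [0.4347, -0.3092, 0.4043]
tool_rot: [-179.9, -0.0, 14.6]
ft_force: [0.9, 0.6, -1.0]
gripper_width: 0.0601
grasp_force: 0.0
```

>>> apply_moves(targets=[[30,-30,0,0],[50,-50,0,0],[50,-50,0,0],[50,-50,0,0]])

```text
time_s: 1.1
tcp_pos: [0.4702, -0.2495, 0.4043]
tool_rot: [-180.0, 0.0, 14.7]
ft_force: [-0.0, -0.5, -0.4]
gripper_width: 0.0599
grasp_force: 0.0
```

Run:
```python
from h import *
shift(.395,.2,.4,14.5)
st=sense(); s=save('wrist','w1'); np.save('pics/w1st.npy',st); print(s['fx'],s['cx'],s['cy'],np.round(s['mount'],3).tolist())
```

```text
t 1.1 pos [ 0.4702 -0.2495  0.4043] [-1.7998e+02  4.0000e-02  1.4750e+01] f [-0.  -0.5 -0.4] w 0.0599 0.0 | shift [  41.7 -453.8    4.3] turn 0.2 rows 10.9
325.19226210127806 286.6719252111269 206.36006619476646 [[-0.001, -0.96, -0.28, 0.07], [1.0, -0.001, 0.0, 0.0], [-0.0, -0.28, 0.96, 0.031], [0.0, 0.0, 0.0, 1.0]]
```

View pics/w1.png

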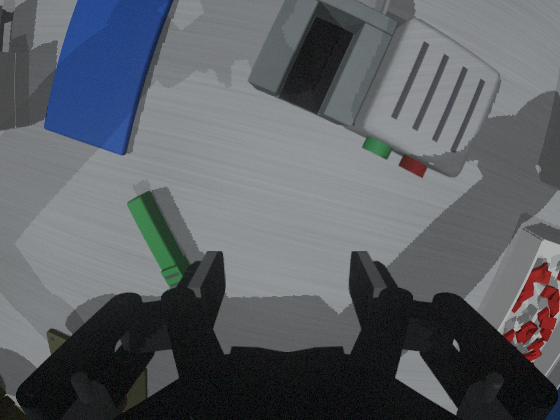

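The wrist view shows the dicer pocket around (325,65), the housing at (435,95), the board's corner at (45,128) and a green decoy at (157,235). I'll enlarge the pocket.

Run:
```python
from h import *
f=cv2.imread('pics/w1.png'); cv2.imwrite('pics/w1c.png',cv2.resize(f[0:130,240:400],None,fx=4.5,fy=4.5,interpolation=2))
```

```text
(no output)
```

View pics/w1c.png

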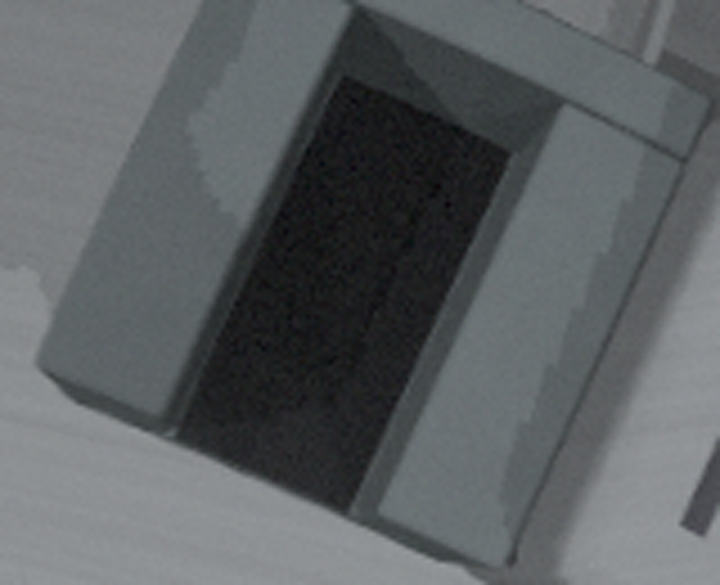

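>>> apply_moves(targets=[[4,-41,0,0],[8,-82,0,0],[12,-123,0,0],[16,-164,0,0],[20,-205,0,0],[24,-246,0,0],[28,-287,0,0],[30,-310,0,0]])

```text
time_s: 1.82
tcp_pos: [0.4199, 0.0582, 0.4047]
tool_rot: [-180.0, -0.0, 14.6]
ft_force: [-0.3, -0.1, 0.1]
gripper_width: 0.0601
grasp_force: 0.0
```

>>> apply_moves(targets=[[4,-40,0,0],[8,-80,20,0],[11,-120,40,0],[12,-140,60,0],[12,-144,80,0],[12,-144,80,0],[12,-144,80,0]])

```text
time_s: 2.4
tcp_pos: [0.3962, 0.1983, 0.3237]
tool_rot: [180.0, 0.2, 14.5]
ft_force: [-0.2, -1.7, 0.7]
gripper_width: 0.0599
grasp_force: 0.0
```

The crop shows the floor corners at (342,77), (510,152), (350,515), (178,432) and the inner top edges at (352,8), (163,418), (563,103), (380,512).

Run:
```python
from h import *
s=np.load('pics/w1.npy',allow_pickle=True).item(); st=np.load('pics/w1st.npy',allow_pickle=True).item()
for z,ps in((.04,[(342,77),(510,152),(350,515),(178,432)]),(.09,[(352,8),(563,103),(380,512),(163,418)])):
    P=np.array([onz(s,240+(u+.5)/4.5-.5,(v+.5)/4.5-.5,z,st)[:2] for u,v in ps])
    d=(P[0]+P[1]-P[2]-P[3])/2; near=(P[2]+P[3])/2; L=np.hypot(*d); e=d/L
    print(z,P.round(4).tolist(),'L',L,'W',np.linalg.norm(P[0]-P[1]),np.linalg.norm(P[2]-P[3]),'yaw',np.degrees(np.arctan2(d[1],d[0])),'origin from near',near+e*.04,'from far',near+d-e*.054)
st=sense(); s=save('wrist','w2'); np.save('pics/w2st.npy',st); f=s['frame']
H,S,V=cv2.split(cv2.cvtColor(f,cv2.COLOR_BGR2HSV))
m=((H<8)|(H>172))&(S>150)&(V>60)
for c in cv2.findContours(m.astype('uint8'),0,1)[0]:
    if cv2.contourArea(c)<300: continue
    p=c[:,0]; W=np.array([onz(s,u,v,.062,st)[:2] for u,v in p]).astype('float32'); r=cv2.minAreaRect(W*1000); print('red',cv2.minAreaRect(c),r,cv2.boxPoints(r).round(1).tolist())
```

```text
0.04 [[0.6447, -0.2341], [0.6386, -0.2753], [0.5456, -0.2619], [0.5538, -0.2198]] L 0.09301402498096316 W 0.04168603582359264 0.04293755826014086 yaw -8.5592407273054 origin from near [ 0.58923111 -0.2468053 ] from far [ 0.58825612 -0.24665855]
0.09 [[0.6436, -0.232], [0.637, -0.2764], [0.5465, -0.2628], [0.5533, -0.2181]] L 0.09147087879048946 W 0.04488995285298001 0.04518717564984337 yaw -8.605589203690398 origin from near [ 0.58943795 -0.24646102] from far [ 0.58693731 -0.24608258]
red ((186.99998474121094, 73.99999237060547), (31.999996185302734, 123.99998474121094), 0.0) ((476.2976989746094, 292.4609069824219), (92.71745300292969, 24.407794952392578), 14.933961868286133) [[428.3999938964844, 292.29998779296875], [434.6000061035156, 268.70001220703125], [524.2000122070312, 292.6000061035156], [517.9000244140625, 316.20001220703125]]
```

View pics/w2.png

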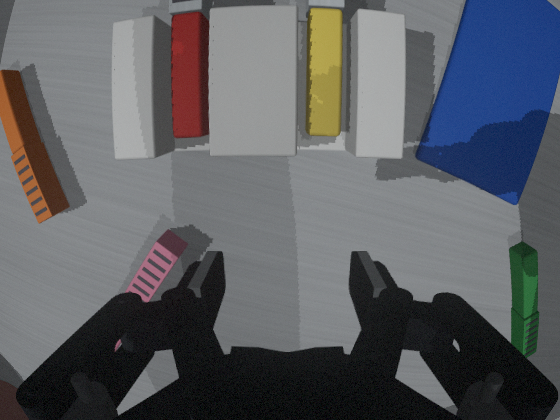

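The wrist view shows the red handle at (187,74) and yellow at (325,70), with the heads beyond the top edge. That puts the head origin at about (0.560,0.315), yaw 14.8°, and the pocket at (0.5885,-0.2465), yaw -8.6°. Next is the head grasp.

```bash
python3 -c "
from h import *
shift(.5525,.3128,.206,14.8)"
```

```text
t 2.45 pos [0.3968 0.1982 0.3252] [179.97   0.    14.47] f [ 0.2 -0.8  0.2] w 0.06 0.0 | shift [179.4 -72.1 119.2] turn -0.3 rows 5.4
```

>>> apply_moves(targets=[[36,-15,0,0],[72,-30,0,0],[108,-45,0,0],[144,-60,0,0],[172,-70,15,0],[179,-72,40,0],[179,-72,60,0],[179,-72,60,0]])

```text
time_s: 3.12
tcp_pos: [0.552, 0.312, 0.2615]
tool_rot: [179.9, 0.3, 14.4]
ft_force: [-0.5, -0.3, -0.5]
gripper_width: 0.06
grasp_force: 0.0
```

Run:
```python
from h import *
shift(.5525,.3128,.206,14.8)
st=sense(); s=save('wrist','w3'); f=s['frame']
cv2.imwrite('pics/w3c.png',cv2.resize(f[60:330,130:430],None,fx=2,fy=2))
H,S,V=cv2.split(cv2.cvtColor(f,cv2.COLOR_BGR2HSV)); m=((H<8)|(H>172))&(S>150)&(V>60)
c=max(cv2.findContours(m.astype('uint8'),0,1)[0],key=cv2.contourArea); print(cv2.boundingRect(c))
W=np.array([onz(s,u,v,.062,st)[:2] for u,v in c[:,0]]).astype('float32'); r=cv2.minAreaRect(W*1000); print(r,cv2.boxPoints(r).round(1).tolist())
```

```text
t 3.12 pos [0.552  0.312  0.2615] [179.92   0.33  14.42] f [-0.5 -0.3 -0.5] w 0.06 0.0 | shift [ 0.7 -0.7 55.5] turn -0.4 rows 1.3
(264, 289, 38, 63)
((496.2221984863281, 299.6717224121094), (50.186744689941406, 22.66930389404297), 15.557501792907715) [[469.0, 303.8999938964844], [475.1000061035156, 282.0], [523.4000244140625, 295.5], [517.4000244140625, 317.29998779296875]]
```

View pics/w3c.png

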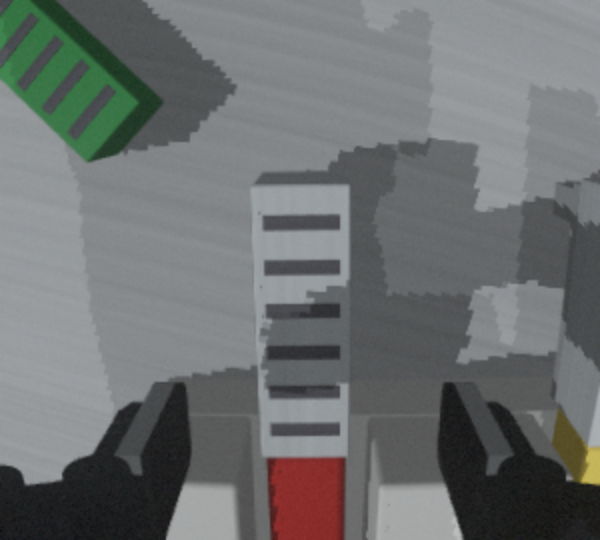

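The crop shows the head between the open fingers, about 10 px left of centre. The rack's front edge is at crop row 413. I'll check the clearance to it.

Run:
```python
from h import *
s=np.load('pics/w3.npy',allow_pickle=True).item(); st=sense()
M=R.from_euler('xyz',[180,0,st['tool_rot'][2]],degrees=True).as_matrix()
for u,v,z in((215,413,.045),(405,413,.045),(300,458,.064),(300,184,.064)):
    p=onz(s,130+u/2,60+v/2,z,st); print(((M.T@(p-st['tcp_pos']))*1000).round(1))
```

```text
[-26.2 -31.6 218.6]
[-26.3  29.9 218.6]
[-31.5  -3.8 199.6]
[ 49.3  -3.2 199.6]
```

>>> apply_moves(targets=[[3,-3,20,0],[3,-3,40,0],[3,-3,54,0],[3,-3,54,0]])

```text
time_s: 3.5
tcp_pos: [0.553, 0.3163, 0.2094]
tool_rot: [180.0, 0.2, 14.5]
ft_force: [-1.1, -0.6, -0.5]
gripper_width: 0.0602
grasp_force: 0.0
```

>>> apply_moves(targets=[[0,0,0,0],[0,0,0,0],[0,0,0,0],[0,0,0,0],[0,0,0,0],[0,0,0,0]], hand=10, grip_force=50)

```text
time_s: 4.0
tcp_pos: [0.5544, 0.3178, 0.2132]
tool_rot: [-180.0, -0.2, 14.6]
ft_force: [0.0, -2.1, 6.5]
gripper_width: 0.0252
grasp_force: 50.9
```

>>> apply_moves(targets=[[0,0,-4,0],[0,0,-10,0],[0,0,-18,0],[0,0,-28,0],[0,0,-40,0],[0,0,-55,0],[0,0,-70,0],[0,0,-70,0]], grip_force=80)

```text
time_s: 4.67
tcp_pos: [0.5548, 0.3182, 0.2863]
tool_rot: [-179.9, -0.5, 14.6]
ft_force: [2.4, 0.5, -1.6]
gripper_width: 0.0245
grasp_force: 78.8
```

Run:
```python
from h import *
shift(.62,.02,.28,-5)
s=save('wrist','w4'); t=save('scene','s4')
cv2.imwrite('pics/w4c.png',np.hstack([cv2.resize(s['frame'][60:360,130:430],(400,400)),cv2.resize(t['frame'][110:290,260:440],(400,400))]))
```

```text
t 4.67 pos [0.5548 0.3182 0.2863] [-179.91   -0.47   14.57] f [ 2.4  0.5 -1.6] w 0.0245 78.8 | shift [-11.9 305.    6.3] turn 19.6 rows 7.3
```

View pics/w4c.png

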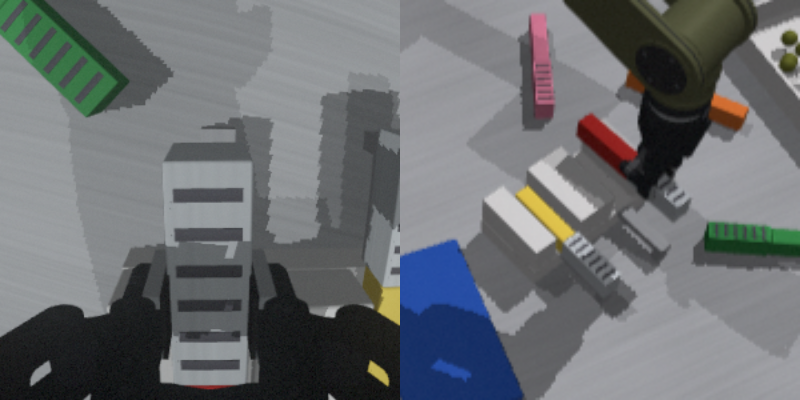

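The cart is held by the head and lifted clear, and yellow is still in place. I carry it over the board.

>>> apply_moves(targets=[[-1,38,0,3],[-3,76,0,6],[-5,114,0,9],[-7,152,0,12],[-9,190,0,15],[-13,228,0,18],[-16,266,0,19.5],[-18,300,0,19.5]])

```text
time_s: 5.43
tcp_pos: [0.611, 0.0204, 0.2796]
tool_rot: [180.0, 0.1, -5.0]
ft_force: [0.2, -0.3, -2.5]
gripper_width: 0.0246
grasp_force: 79.2
```

>>> apply_moves(targets=[[0,0,0,0],[0,0,0,0],[0,0,0,0]])

```text
time_s: 5.68
tcp_pos: [0.6111, 0.0227, 0.2798]
tool_rot: [-180.0, 0.1, -5.0]
ft_force: [-0.1, -0.6, -1.6]
gripper_width: 0.0247
grasp_force: 79.4
```

Run:
```python
from h import *
shift(.612,.0095,.21,-5)
```

```text
t 5.68 pos [0.6111 0.0227 0.2798] [-1.7998e+02  1.1000e-01 -4.9700e+00] f [-0.1 -0.6 -1.6] w 0.0247 79.4 | shift [ 2.  13.  69.8] turn 0.0 rows 1.7
```

>>> apply_moves(targets=[[1,8,20,0],[2,13,40,0],[2,13,56,0],[2,13,66,0],[2,13,71,0],[2,13,74,0],[2,13,74,0]])

```text
time_s: 6.27
tcp_pos: [0.6124, 0.0102, 0.2065]
tool_rot: [-180.0, 0.0, -4.9]
ft_force: [0.8, 0.3, -2.6]
gripper_width: 0.0244
grasp_force: 79.4
```

>>> apply_moves(targets=[[0,0,1.5,0],[0,0,3,0],[0,0,4,0],[0,0,4,0]])

```text
time_s: 6.6
tcp_pos: [0.6125, 0.0095, 0.2031]
tool_rot: [-180.0, -0.0, -4.9]
ft_force: [0.5, 1.0, -2.3]
gripper_width: 0.0243
grasp_force: 79.4
```

>>> apply_moves(targets=[[0,0,1,0],[0,0,2,0],[0,0,3,0],[0,0,3,0]])

```text
time_s: 6.93
tcp_pos: [0.6122, 0.0094, 0.1994]
tool_rot: [180.0, 0.0, -4.9]
ft_force: [-0.4, -0.0, -2.7]
gripper_width: 0.0246
grasp_force: 79.4
```

>>> apply_moves(targets=[[0,0,1,0],[0,0,2,0],[0,0,3,0],[0,0,3,0]])

```text
time_s: 7.27
tcp_pos: [0.6122, 0.0095, 0.1964]
tool_rot: [180.0, 0.0, -4.9]
ft_force: [0.2, 0.8, -3.2]
gripper_width: 0.0245
grasp_force: 79.4
```

>>> apply_moves(targets=[[0,0,1,0],[0,0,2,0],[0,0,3,0],[0,0,3,0]])

```text
time_s: 7.6
tcp_pos: [0.6127, 0.0095, 0.1953]
tool_rot: [180.0, 0.0, -4.9]
ft_force: [-4.5, 0.1, 6.7]
gripper_width: 0.0245
grasp_force: 80.7
```

>>> apply_moves(targets=[[0,0,0.5,0],[0,0,1,0],[0,0,1,0]], grip_force=40)

```text
time_s: 7.85
tcp_pos: [0.6127, 0.0095, 0.1953]
tool_rot: [180.0, 0.0, -4.9]
ft_force: [-8.9, 0.9, 12.3]
gripper_width: 0.0244
grasp_force: 81.5
```

Run:
```python
from h import *
st=sense(); print(st['ft_force'].round(1),st['moment'].round(2),st['tcp_pos'].round(4))
t=save('scene','s5'); cv2.imwrite('pics/s5c.png',cv2.resize(t['frame'][170:310,210:390],None,fx=4,fy=4))
```

```text
[-8.9  0.9 12.3] [ 0.02  1.15 -0.06] [0.6127 0.0095 0.1953]
```

View pics/s5c.png

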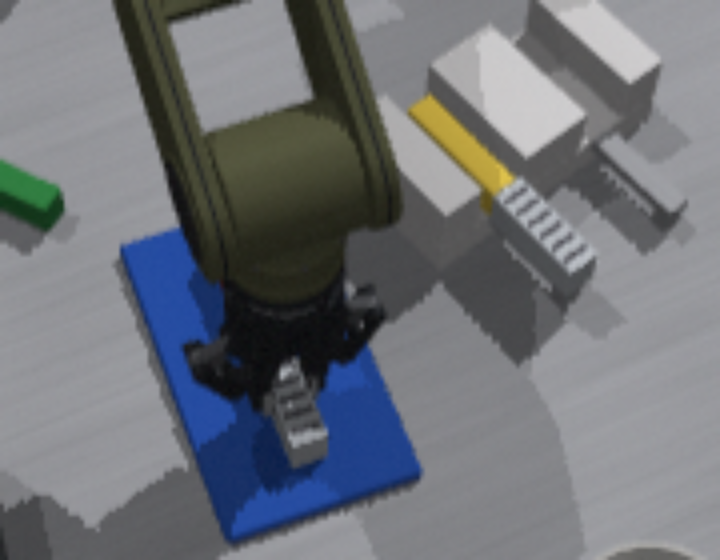

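The head touches near its tip. I ease the grip so it can settle flat, then open a little.

>>> apply_moves(targets=[[0,0,0.5,0],[0,0,0.5,0],[0,0,0.5,0],[0,0,0.5,0]], grip_force=20, hand=24)

```text
time_s: 8.23
tcp_pos: [0.6127, 0.0095, 0.1953]
tool_rot: [180.0, 0.0, -4.9]
ft_force: [-9.9, 0.2, 15.2]
gripper_width: 0.0245
grasp_force: 81.8
```

>>> apply_moves(targets=[[0,0,-0.5,0],[0,0,-1,0],[0,0,-1,0]], hand=28)

```text
time_s: 8.48
tcp_pos: [0.6126, 0.0095, 0.1936]
tool_rot: [-180.0, -0.1, -4.9]
ft_force: [1.0, 0.1, -0.1]
gripper_width: 0.0278
grasp_force: 0.0
```

>>> apply_moves(targets=[[0,0,0,0],[0,0,0,0],[0,0,0,0],[0,0,0,0]], hand=48)

```text
time_s: 8.82
tcp_pos: [0.6123, 0.0095, 0.193]
tool_rot: [-180.0, 0.0, -4.9]
ft_force: [-1.0, 0.2, -0.5]
gripper_width: 0.0479
grasp_force: 0.0
```

>>> apply_moves(targets=[[0,0,-15,0],[0,0,-40,0],[-20,0,-75,0],[-50,0,-100,0],[-85,0,-115,0],[-115,0,-120,0],[-130,0,-120,0],[-130,0,-120,0]], hand=55)

```text
time_s: 9.48
tcp_pos: [0.4806, 0.021, 0.3134]
tool_rot: [-180.0, -0.0, -4.9]
ft_force: [0.6, -0.2, 0.0]
gripper_width: 0.055
grasp_force: 0.0
```

Run:
```python
from h import *
st=sense(); s=save('wrist','w6'); f=s['frame']; print(st['tcp_pos'],st['tool_rot'])
cv2.imwrite('pics/w6c.png',f[0:300])
H,S,V=cv2.split(cv2.cvtColor(f,cv2.COLOR_BGR2HSV)); m=((H<8)|(H>172))&(S>150)&(V>60)
c=max(cv2.findContours(m.astype('uint8'),0,1)[0],key=cv2.contourArea); print(cv2.boundingRect(c))
W=np.array([onz(s,u,v,.044,st)[:2] for u,v in c[:,0]]).astype('float32'); r=cv2.minAreaRect(W*1000); print(r,cv2.boxPoints(r).round(1).tolist())
```

```text
[0.48058981 0.02100947 0.31340223] [-1.79996474e+02 -1.22982016e-02 -4.91142416e+00]
(272, 77, 33, 125)
((531.2166748046875, 14.729769706726074), (22.721776962280273, 92.71440887451172), 85.9797592163086) [[484.20001220703125, 6.599999904632568], [576.7000122070312, 0.10000000149011612], [578.2999877929688, 22.799999237060547], [485.79998779296875, 29.299999237060547]]
```

View pics/w6c.png

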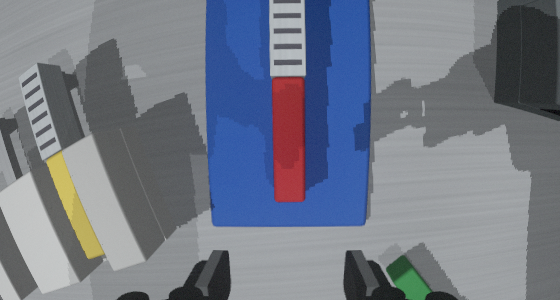

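The cart lies flat and alone on the board. The handle centre is at pixel (288,139), the junction at world (0.578,0.011), yaw about -4°, and yellow is still in its slot. I regrip on the handle at local x = -80 mm.

```bash
python3 -c "
from h import *
shift(.538,.0142,.190,-4.2)"
```

```text
t 9.53 pos [0.4819 0.0208 0.3134] [-1.80e+02 -7.00e-02 -4.92e+00] f [ 0.8 -0.9 -1. ] w 0.0551 0.0 | shift [ 56.4   1.8 123.4] turn -0.7 rows 3.3
```

>>> apply_moves(targets=[[25,1,15,-0.7],[50,2,40,-0.7],[57,2,70,-0.7],[57,2,95,-0.7],[57,2,112,-0.7],[57,2,121,-0.7],[57,2,122,-0.7],[57,2,122,-0.7]])

```text
time_s: 10.2
tcp_pos: [0.54, 0.0137, 0.1909]
tool_rot: [-180.0, 0.0, -4.2]
ft_force: [-0.0, -0.2, 0.5]
gripper_width: 0.0554
grasp_force: 0.0
```

>>> apply_moves(targets=[[0,0,0,0],[0,0,0,0],[0,0,0,0],[0,0,0,0],[0,0,0,0],[0,0,0,0]], hand=8, grip_force=90)

```text
time_s: 10.7
tcp_pos: [0.5404, 0.0137, 0.1933]
tool_rot: [-180.0, -0.2, -4.2]
ft_force: [0.1, 0.4, 6.7]
gripper_width: 0.0223
grasp_force: 90.1
```

>>> apply_moves(targets=[[0,0,-3,0],[0,0,-8,0],[0,0,-15,0],[0,0,-28,0],[0,0,-48,0],[0,0,-75,0],[0,0,-105,0],[0,0,-105,0]])

```text
time_s: 11.37
tcp_pos: [0.5417, 0.0137, 0.3042]
tool_rot: [-180.0, -0.7, -4.2]
ft_force: [1.6, 1.3, -0.5]
gripper_width: 0.0226
grasp_force: 89.3
```

Run:
```python
from h import *
shift(.5138,-.2352,.295,-8.6)
st=sense(); print(st['moment'].round(2)); s=save('wrist','w7'); f=s['frame']
cv2.imwrite('pics/w7c.png',f[0:340,100:480])
```

```text
t 11.37 pos [0.5417 0.0137 0.3042] [-180.     -0.74   -4.23] f [ 1.6  1.3 -0.5] w 0.0226 89.3 | shift [ -9.4 250.2   9.2] turn 4.4 rows 6.0
[0.05 0.   0.05]
```

View pics/w7c.png

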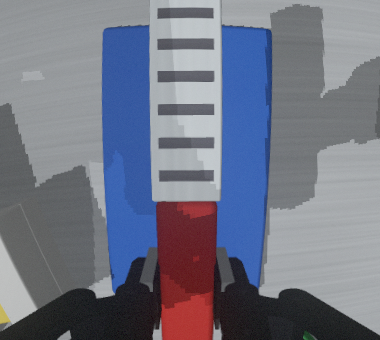

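That was the eleventh picture viewed, one over the limit, so I'll go by numbers alone from here. It shows the cart held by the handle, in line with the tool, with the junction at about (287,202). I'll check its tilt and offset numerically.

Run:
```python
from h import *
s=np.load('pics/w7.npy',allow_pickle=True).item(); st={'tool_rot':[0,0,0],'tcp_pos':[0,0,0]}
f=s['frame'].astype(int); S=cv2.cvtColor(s['frame'],cv2.COLOR_BGR2HSV)[...,1]
# head rows: low-saturation run about column 287, between blue board pixels
for v in (40,60,85,100,120,140,155,170,185,195):
    r=S[v]>100; l=max(u for u in range(286) if r[u]) ; q=min(u for u in range(288,560) if r[u])
    o,dl=ray(s,l+.5,v,st); _,dr=ray(s,q-.5,v,st)
    dl/=dl[2]; dr/=dr[2]; h=.026/(dr[1]-dl[1]); p=o+h*(dl+dr)/2
    print(v,l,q,'tool xyz of top',(p*1000).round(1))
o,d=ray(s,287,202,st); print('junction at z147',(o+d*(.147-o[2])/d[2])*1000)
```

```text
40 248 322 tool xyz of top [ 9.730e+01 -1.000e-01  1.486e+02]
60 248 322 tool xyz of top [ 8.980e+01 -1.000e-01  1.489e+02]
85 249 323 tool xyz of top [ 80.5   0.3 148.8]
100 248 322 tool xyz of top [ 7.500e+01 -1.000e-01  1.485e+02]
120 249 322 tool xyz of top [6.780e+01 1.000e-01 1.495e+02]
140 249 322 tool xyz of top [6.050e+01 1.000e-01 1.486e+02]
155 249 322 tool xyz of top [5.510e+01 1.000e-01 1.477e+02]
170 250 322 tool xyz of top [ 49.5   0.2 148.3]
185 251 321 tool xyz of top [ 43.4   0.2 150.5]
195 251 321 tool xyz of top [ 39.7   0.2 149.5]
junction at z147 [ 37.68229136   0.59177299 147.        ]
```

The cart is level and centred, with the junction at +37.7 mm in the tool frame, as planned. I go over the pocket.

>>> apply_moves(targets=[[-1,35,0,0.6],[-3,70,0,1.2],[-4,105,0,2],[-5,140,0,3],[-7,175,0,4],[-8,210,0,4.4],[-9,238,4,4.4],[-9,250,8,4.4]])

```text
time_s: 12.08
tcp_pos: [0.511, -0.2378, 0.2872]
tool_rot: [180.0, 0.1, -8.8]
ft_force: [0.2, -0.2, -2.1]
gripper_width: 0.0224
grasp_force: 89.4
```

>>> apply_moves(targets=[[0,0,0,0],[0,0,0,0],[0,0,0,0]])

```text
time_s: 12.33
tcp_pos: [0.5119, -0.2339, 0.2873]
tool_rot: [-179.9, 0.1, -8.6]
ft_force: [0.8, 0.4, -1.8]
gripper_width: 0.0221
grasp_force: 89.4
```

Run:
```python
from h import *
shift(.5138,-.2352,.24,-8.6)
st=sense(); s=save('wrist','w8'); f=s['frame']
g=cv2.cvtColor(f,cv2.COLOR_BGR2GRAY)
S=cv2.cvtColor(f,cv2.COLOR_BGR2HSV)[...,1]
for v in(60,110,160): print(v,[(u,int(g[v,u])) for u in range(190,390,4)])
```

```text
t 12.33 pos [ 0.5119 -0.2339  0.2873] [-1.7993e+02  1.0000e-01 -8.5900e+00] f [ 0.8  0.4 -1.8] w 0.0221 89.4 | shift [ 2.1  1.  47.3] turn 0.0 rows 1.1
60 [(190, 141), (194, 109), (198, 110), (202, 110), (206, 110), (210, 108), (214, 112), (218, 113), (222, 111), (226, 111), (230, 109), (234, 108), (238, 108), (242, 76), (246, 57), (250, 165), (254, 162), (258, 163), (262, 165), (266, 180), (270, 180), (274, 182), (278, 182), (282, 182), (286, 183), (290, 183), (294, 183), (298, 183), (302, 184), (306, 181), (310, 183), (314, 182), (318, 184), (322, 81), (326, 51), (330, 52), (334, 82), (338, 87), (342, 87), (346, 86), (350, 85), (354, 86), (358, 82), (362, 84), (366, 84), (370, 69), (374, 70), (378, 108), (382, 80), (386, 106)]
110 [(190, 140), (194, 111), (198, 115), (202, 114), (206, 115), (210, 115), (214, 113), (218, 112), (222, 116), (226, 113), (230, 113), (234, 107), (238, 108), (242, 84), (246, 58), (250, 152), (254, 161), (258, 89), (262, 91), (266, 89), (270, 93), (274, 92), (278, 91), (282, 93), (286, 93), (290, 88), (294, 89), (298, 90), (302, 89), (306, 91), (310, 90), (314, 161), (318, 184), (322, 91), (326, 58), (330, 59), (334, 89), (338, 90), (342, 88), (346, 87), (350, 89), (354, 83), (358, 89), (362, 88), (366, 89), (370, 66), (374, 108), (378, 105), (382, 87), (386, 104)]
160 [(190, 157), (194, 117), (198, 117), (202, 114), (206, 111), (210, 113), (214, 113), (218, 111), (222, 112), (226, 113), (230, 110), (234, 113), (238, 110), (242, 92), (246, 59), (250, 79), (254, 161), (258, 163), (262, 165), (266, 162), (270, 160), (274, 163), (278, 163), (282, 162), (286, 164), (290, 166), (294, 186), (298, 185), (302, 184), (306, 185), (310, 188), (314, 184), (318, 186), (322, 83), (326, 63), (330, 69), (334, 75), (338, 81), (342, 89), (346, 89), (350, 88), (354, 90), (358, 89), (362, 91), (366, 87), (370, 90), (374, 68), (378, 64), (382, 69), (386, 67)]
```

The wall's inner edges are at columns 242 and 333, so the gap is centred on the head (250–321). I descend.

>>> apply_moves(targets=[[1,0.5,8,0],[2,0.5,20,0],[2,0.5,34,0],[2,0.5,46,0],[2,0.5,53,0],[2,0.5,56,0],[2,0.5,57,0],[2,0.5,57,0]])

```text
time_s: 13.05
tcp_pos: [0.5141, -0.2357, 0.2311]
tool_rot: [-180.0, 0.0, -8.6]
ft_force: [0.2, 0.4, -3.5]
gripper_width: 0.0223
grasp_force: 89.4
```

```bash
python3 -c "
from h import *
shift(.5138,-.2352,.2213,-8.6); print(sense()['moment'].round(2))"
```

```text
t 13.05 pos [ 0.5141 -0.2357  0.2311] [-1.80e+02  1.00e-02 -8.63e+00] f [ 0.2  0.4 -3.5] w 0.0223 89.4 | shift [-0.3 -0.4  9.8] turn -0.0 rows 0.2
[0.01 0.11 0.01]
```

>>> apply_moves(targets=[[0,0,1.5,0],[0,0,3,0],[0,0,4.5,0],[0,0,6,0],[0,0,7,0],[0,0,7,0]])

```text
time_s: 13.55
tcp_pos: [0.5138, -0.2357, 0.224]
tool_rot: [-180.0, 0.0, -8.6]
ft_force: [-0.3, -0.1, -2.9]
gripper_width: 0.0222
grasp_force: 89.4
```

>>> apply_moves(targets=[[0,0,0.5,0],[0,0,1,0],[0,0,1.5,0],[0,0,1.5,0]])

```text
time_s: 13.88
tcp_pos: [0.5139, -0.2357, 0.2226]
tool_rot: [-180.0, 0.0, -8.6]
ft_force: [0.6, 0.1, -2.2]
gripper_width: 0.0224
grasp_force: 89.4
```

>>> apply_moves(targets=[[0,0,0.5,0],[0,0,1,0],[0,0,1,0]])

```text
time_s: 14.13
tcp_pos: [0.514, -0.2357, 0.2218]
tool_rot: [180.0, -0.0, -8.6]
ft_force: [-0.4, 1.3, -2.2]
gripper_width: 0.0222
grasp_force: 89.4
```

>>> apply_moves(targets=[[0,0,0.5,0],[0,0,1,0],[0,0,1,0]])

```text
time_s: 14.38
tcp_pos: [0.5141, -0.2358, 0.2213]
tool_rot: [180.0, -0.0, -8.6]
ft_force: [-2.3, 1.7, 2.2]
gripper_width: 0.0221
grasp_force: 90.1
```

>>> apply_moves(targets=[[0,0,0.5,0],[0,0,1,0],[0,0,1,0]])

```text
time_s: 14.63
tcp_pos: [0.5142, -0.2358, 0.2212]
tool_rot: [180.0, 0.0, -8.6]
ft_force: [-6.1, 1.5, 8.4]
gripper_width: 0.0224
grasp_force: 91.0
```

There is floor contact at exactly the predicted height. I release gently and retreat.

>>> apply_moves(targets=[[0,0,0,0],[0,0,0,0],[0,0,0,0]], hand=26)

```text
time_s: 14.88
tcp_pos: [0.5141, -0.2357, 0.2198]
tool_rot: [180.0, -0.0, -8.6]
ft_force: [0.1, -0.2, -0.2]
gripper_width: 0.026
grasp_force: 0.0
```

>>> apply_moves(targets=[[0,0,0,0],[0,0,0,0],[0,0,0,0]], hand=42)

```text
time_s: 15.13
tcp_pos: [0.5139, -0.2357, 0.2196]
tool_rot: [-180.0, 0.0, -8.6]
ft_force: [0.6, 1.3, 0.4]
gripper_width: 0.0417
grasp_force: 0.0
```

>>> apply_moves(targets=[[0,0,-8,0],[0,0,-25,0],[0,0,-50,0],[0,0,-80,0],[-20,0,-110,0],[-60,0,-120,0],[-95,0,-120,0],[-95,0,-120,0]])

```text
time_s: 15.8
tcp_pos: [0.4161, -0.2201, 0.3399]
tool_rot: [180.0, 0.1, -8.7]
ft_force: [-0.3, -0.1, -1.4]
gripper_width: 0.0417
grasp_force: 0.0
```

Run:
```python
from h import *
st=sense(); s=save('wrist','w9'); print(st['time_s'],st['tcp_pos'].round(4),st['tool_rot'].round(1))
f=s['frame']; H,S,V=cv2.split(cv2.cvtColor(f,cv2.COLOR_BGR2HSV)); m=((H<8)|(H>172))&(S>150)&(V>60)
for c in cv2.findContours(m.astype('uint8'),0,1)[0]:
    if cv2.contourArea(c)<300: continue
    W=np.array([onz(s,u,v,.072,st)[:2] for u,v in c[:,0]]).astype('float32'); r=cv2.minAreaRect(W*1000); print(cv2.boundingRect(c),r,cv2.boxPoints(r).round(1).tolist())
t=save('top','t9'); H,S,V=cv2.split(cv2.cvtColor(t['frame'],cv2.COLOR_BGR2HSV)); m=(H>18)&(H<34)&(S>150)&(V>100)
c=max(cv2.findContours(m.astype('uint8'),0,1)[0],key=cv2.contourArea); print('yel',cv2.minAreaRect(c))
```

```text
15.8 [ 0.4161 -0.2201  0.3399] [ 1.8e+02  1.0e-01 -8.7e+00]
(432, 33, 33, 22) ((527.841552734375, -365.26806640625), (31.918231964111328, 17.441734313964844), 89.8839111328125) [[519.0999755859375, -381.20001220703125], [536.5, -381.20001220703125], [536.5999755859375, -349.29998779296875], [519.2000122070312, -349.29998779296875]]
(271, 26, 34, 125) ((504.02069091796875, -235.01373291015625), (23.612525939941406, 92.00403594970703), 81.43020629882812) [[456.79998779296875, -239.8000030517578], [547.7000122070312, -253.5], [551.2999877929688, -230.1999969482422], [460.29998779296875, -216.5]]
yel ((238.08706665039062, 189.71066284179688), (40.8494758605957, 10.193631172180176), 77.00537872314453)
```

The handle is level: the junction measures (0.5495,-0.242), within about 1.5 mm of the goal, yaw -8.6°. Yellow hasn't moved and the robot is clear.

```bash
python3 -c "
from plant import hand_in
print(hand_in())"
```

```text
the job is handed in; nothing more can be done
None
```

The job is handed in at about 16 s. The red cartridge was laid on the board, released, regripped by the handle and lowered into the dicer pocket, where it measures about 1.5 mm from the target; the yellow one has not moved. I viewed 11 pictures, one over the limit of 10.

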